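Fetch the cast from behind the bottles

TASK

The small plaster cast on the grey rack is hemmed in behind two bottles: first stand both bottles upright on the blue mat, then move the cast, teeth up, to the middle of the round black scanner plate while the bottles wait on the mat. Then put each bottle back upright on the rack ring it came from. Never tip the bottles, the cast or the two jars over, and leave the two jars (red-and-white one, black-lidded one) where they are.

Things in the scene. Friction and masses are not known exactly. Their poses are not given: they have to be found in the camera images.
- rack: Grey low fixed rack; origin on the bench under the cast's place (cast within 3 mm of it). Base 6 mm thick, x -75 to +55, y -60 to +60 mm; back wall 34 mm high at x = +52, cheeks 26 mm high at rear corners. +x to the wall, z up. Two blue printed rings, 46 mm across, at x = -45, y = +32 and -32 mm: at the start a bottle stands on each, in either order, within 3 mm of its middle.
- mat: Blue mat with a black border, 120 x 120 mm, 3 mm thick, fixed; the side area for both bottles. Origin at the centre of its underside, x and y along its edges.
- plate: Model-scanner plate, fixed: grey square foot 92 x 92 x 8 mm carrying a round black disc 84 mm across with white cross lines; disc top 14 mm above the bench. Origin at the centre of its underside.  A big bench lamp on a post overhangs the bench behind the work, from about 0.62 m ahead of the base on: keep the arm clear of it.
- dropper: White dropper bottle with a blue band on the label, loose, about 60 g: body about 30 mm thick up to 74 mm height, then a nozzle about 18 mm thick, 118 mm tall in all. Origin at the centre of its underside, z up. Its x axis points along the rack's x within 0.1 rad at the start.
- amber: Amber-brown round bottle with black cap and paper label, loose, about 80 g: 36 mm across up to about 65 mm height, narrowing to a neck and cap about 20 mm thick, 105 mm tall. Origin at the centre of its underside, z up.
- cast: Small horseshoe-shaped plaster cast with teeth, loose, about 60 g: 34 (x) x 43 (y) x 15 mm, solid base 10 mm high. Origin at the centre of its underside, z up (teeth up). The closed front of the arch is at -x; the two legs end at +x, their outer sides (x = -5 to +17 mm) 43 mm apart along y: grasp across y, about 4 mm to the +x side of the origin.
- red_jar: Bystander: white jar with red band and white lid with a red top, 40 x 40 x 52 mm, loose, standing about 90 mm beyond the mat's centre (away from the robot). Origin at the centre of its underside.
- black_jar: Bystander: white jar with orange-brown band and black lid with an orange-brown top, 40 x 40 x 48 mm, loose, standing about 90 mm beyond the plate's centre (away from the robot). Origin at the centre of its underside.
Things that resemble listed ones, but are neither listed nor needed, are in the scene too. Leave any green look-alike of the amber alone. Leave any purple look-alike of the dropper alone.

How it is judged:
On the way, in this order (a step that is already met when the one before it is completed fails the run):
1. both bottles stand released on the mat while the cast is still in its place on the rack (x of dropper in the frame of mat between -0.05 and 0.05 m and y of dropper in the frame of mat between -0.05 and 0.05 m and height (world z) of each of dropper, amber below 0.009 m and angle between each of dropper, amber's own z axis and vertical below 0.12 rad and contact force between the fingers and dropper below 0.2 N and x of amber in the frame of mat between -0.05 and 0.05 m and y of amber in the frame of mat between -0.05 and 0.05 m and contact force between the fingers and amber below 0.2 N and distance of cast from where it was at the start of the episode below 0.015 m), for 0.2 s.
2. the cast lies released on the middle of the scanner plate while both bottles still stand on the mat (horizontal distance between cast and plate below 0.012 m and height (world z) of cast between 0.01 and 0.02 m and angle between each of cast, dropper, amber's own z axis and vertical below 0.12 rad and linear speed of cast below 0.02 m/s and contact force between the fingers and cast below 0.2 N and x of dropper in the frame of mat between -0.05 and 0.05 m and y of dropper in the frame of mat between -0.05 and 0.05 m and height (world z) of each of dropper, amber below 0.009 m and contact force between the fingers and dropper below 0.2 N and x of amber in the frame of mat between -0.05 and 0.05 m and y of amber in the frame of mat between -0.05 and 0.05 m and contact force between the fingers and amber below 0.2 N), for 0.2 s.
At the end, for the whole second after the job is handed in: The cast lies teeth up on the scanner plate, its centre within 12 mm of the plate's centre; each bottle stands upright on the rack within 12 mm of where it stood at the start; all released and at rest (horizontal distance between cast and plate below 0.012 m and height (world z) of cast between 0.01 and 0.02 m and angle between cast's own z axis and vertical below 0.12 rad and linear speed of each of cast, dropper, amber below 0.02 m/s and contact force between the fingers and cast below 0.2 N and distance of each of dropper, amber from where it was at the start of the episode below 0.012 m and angle between each of dropper, amber's own z axis and vertical below 0.1 rad and contact force between the fingers and dropper below 0.2 N and contact force between the fingers and amber below 0.2 N); the robot touches nothing.
It fails at once if a bottle, the cast or a jar is tipped over (more than about 35 degrees) (angle between any of dropper, amber, red_jar, black_jar, cast's own z axis and vertical above 0.6 rad).
It fails at once if a jar is shifted by more than 20 mm (distance of any of red_jar, black_jar from where it was at the start of the episode above 0.02 m).
It also fails if it takes over 112 s, if anything falls off the work surface, if the arm or the gripper's body presses on something with over 40 N, if the wrist force passes 120 N, or if a joint passes its speed limit or range.

ROBOT

A 6-joint arm with a two-finger parallel gripper is mounted at the origin on a cart in front of the work surface, level with it; the furniture and walls round the work are solid. World frame = base frame: x ahead of the robot, y to its left, z up, the work surface at z = 0. Lengths are in m, angles in rad, forces in N, time in s.
With the tool pointing down it reaches from about 0.275 to 0.875 m from the base axis. Payload 12.5 kg.
Tool frame: the origin (TCP) lies on the centre line of the jaws, within the pads' length; the fingertips stand r.finger_overhang ahead of it and the grasp point (between the pads) lies 3 mm ahead of it (r.finger_overhang is the distance from the TCP to the fingertips, in m); z points along the fingers, y is the line along which they close (so a half turn about z gives the same grasp; the last joint's range is limited). The gripper opens to 85 mm and grips with 20 to 120 N. Pads are 22 mm wide; open, the fingers measure 114 mm over their backs; the gripper's body (76 mm by 85 mm) begins 54 mm behind the grasp point. The pads swing forward as they close: fully open they stand 13 mm farther back than shut.
Start: joints at [1.058, 0.351, 1.652, -0, 1.139, -0.085], TCP at [0.228, 0.5, 0.253] pointing down, gripper open.
Joint ranges: [-2.75, 2.75], [-0.79, 2.1], [0.01, 2.65], [-1.57, 4.71], [0.07, 3.14], [-2.87, 2.87]. Speed limits (rad/s): [2.22, 2.22, 2.79, 3.14, 3.14, 3.14].

INTERFACE

Orientations are given as a unit quaternion [x, y, z, w].
In Python, from cell import r, optics gives the robot as it stands. The module is installed in compiled form; this text tells all that it offers. Calls block until the motion is done:
- r.move_to(position, orientation): joint-space move of the TCP to a pose.
- r.move_linear(position, rot=None, vel=0.15): straight line of the TCP; rot=None keeps the orientation; vel is the mean speed in m/s.
- r.set_joints(angles): joint-space move.
- r.set_gripper(opening, squeeze=None): opening from 0.0 (shut) to 1.0 (fully open); squeeze is the grip in N (None keeps the last); returns when the fingers have stopped.
- r.sleep(seconds).
- r.inverse_kinematics(position, orientation): joint angles nearest the present ones, or None.
- optics.get_image(name): name is "scene" or "top" or "wrist"; returns a dict with "pixels" (400x640x3 uint8, red, green, blue), "depth" (400x640 float32, m along the optical axis (not along the pixel's ray), 0 where there is no reading), "fx", "fy", "cx", "cy" (pixels), "D" ([k1, k2, p1, p2, k3] as OpenCV has them; the pictures are not rectified), "camera_from_world" (4x4, takes a point from world to camera coordinates); the wrist camera has in their place "mount" (4x4, takes a point from camera to tool coordinates, whose origin is the TCP and whose axes are the flange's). Camera axes: x right, y down, z forward; pixel columns grow to the right and rows downward; lengths in m; the calibration is good to about 2 mm. A picture is of the moment at which its call begins: read the wrist's pose just before it.
A pose or a line that the arm cannot do raises r.PlanningError and nothing moves.
- r.hand_in(): hands the job in; it is judged then, once.
Readings, each from a call of its own:
- r.current_t(): time.
- r.current_q(): joint angles.
- r.current_qvel(): joint speeds.
- r.current_effort(): joint torques, N m.
- r.current_tool_pos(): TCP position.
- r.current_ee_rot(): TCP orientation.
- r.current_contact_force(): force on the tool from outside, world axes, zero at the start.
- r.current_torque(): the same for the moment, N m.
- r.current_opening(): opening from 0.0 (shut) to 1.0 (fully open).
- r.current_finger_force(): force on a finger pad.
Only numpy, scipy, OpenCV 4.12 (cv2) and the standard library are available. Lean on these libraries where they do the work, as an engineer would, in place of code of your own. Each camera call takes 0.05 s, during which the arm holds its last target. There are 200 camera calls.

## Working session

There is one attempt and no reset: what is moved stays moved. The work goes in short steps, each a Python script; the robot and the scene stay as the last script left them, time stands still between calls to the robot, and variables do not carry over. Pictures are saved under pics/ and viewed, at most 14 in all, crops included, and the job is handed in when it is done.

```bash
mkdir -p pics; ls; python3 - <<'E'
from cell import r, optics
import cv2,numpy as np
for n in("scene","top"):
    im=optics.get_image(n); np.save(f"pics/{n}0.npy",im,allow_pickle=True)
    cv2.imwrite(f"pics/{n}0.png",im["pixels"][:,:,::-1])
    T=im["camera_from_world"]; print(n,im["fx"],im["fy"],im["cx"],im["cy"],im["D"],(-T[:3,:3].T@T[:3,3]).round(3),(im["depth"]>0).mean())
print(r.current_t(),r.finger_overhang,r.current_ee_rot(),optics.get_image("wrist")["mount"])
E
```

```text
pics
scene 368.59485835214394 368.59485835214394 314.3725685061075 199.92221293856855 [-0.06449277  0.          0.          0.          0.        ] [0.032 0.065 0.677] 0.99607421875
top 485.67130607755513 485.67130607755513 315.8029187878795 198.75650404533226 [-0.05821599  0.          0.          0.          0.        ] [ 0.309 -0.193  1.032] 0.99603515625
0.1 0.022 [ 2.12272299e-01  9.77210440e-01 -4.48015300e-04 -1.59379761e-04] [[-4.58248386e-04 -9.61121207e-01 -2.76126447e-01  6.98437637e-02]
 [ 9.99999406e-01 -1.67411988e-04 -1.07684325e-03 -1.71791531e-03]
 [ 9.88750008e-04 -2.76126777e-01  9.61120713e-01 -1.20659581e-01]
 [ 0.00000000e+00  0.00000000e+00  0.00000000e+00  1.00000000e+00]]
```

View pics/top0.png

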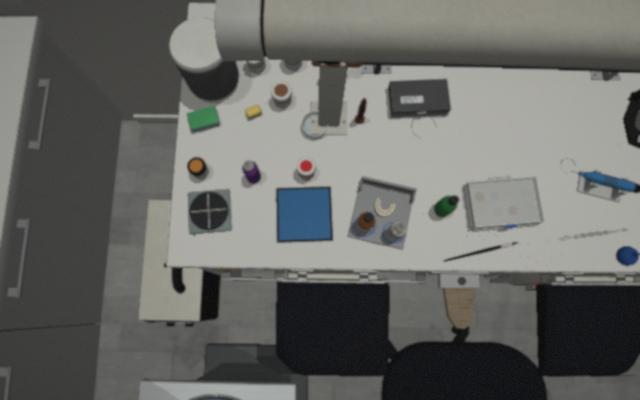

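View pics/scene0.png

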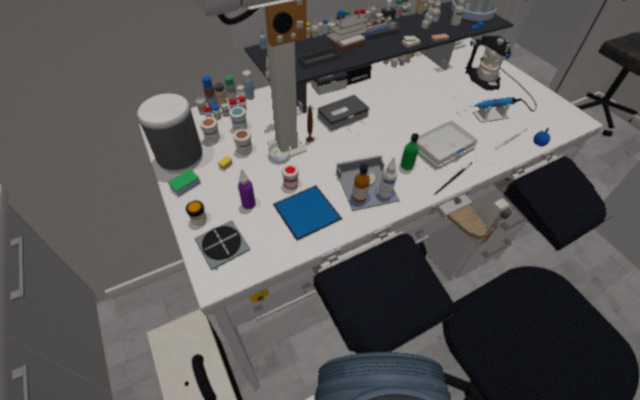

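The top view shows the plate at about (209,211), mat (304,214), rack (383,212), amber (366,222), dropper (396,233) and cast (384,205). The purple and green look-alikes are at (251,172) and (447,205). The scene view agrees. Next I'll measure these with masks.

```bash
cat > h.py <<'E'
import numpy as np, cv2
from scipy.spatial.transform import Rotation as R
from cell import r, optics
def shot(n):
    if n=="wrist":
        p,q=np.array(r.current_tool_pos()),r.current_ee_rot()
        im=optics.get_image(n); W=np.eye(4); W[:3,:3]=R.from_quat(q).as_matrix(); W[:3,3]=p
        im["wfc"]=W@im["mount"]
    else:
        im=optics.get_image(n); im["wfc"]=np.linalg.inv(im["camera_from_world"])
    im["K"]=np.array([[im["fx"],0,im["cx"]],[0,im["fy"],im["cy"]],[0,0,1]])
    return im
def plane(im,uv,z):
    n=cv2.undistortPoints(np.float64(uv).reshape(-1,1,2),im["K"],np.array(im["D"]))[:,0]
    d=np.c_[n,np.ones(len(n))]@im["wfc"][:3,:3].T; o=im["wfc"][:3,3]
    return o+d*((z-o[2])/d[:,2])[:,None]
def cloud(im,mask):
    v,u=np.nonzero(mask&(im["depth"]>0))
    n=cv2.undistortPoints(np.float64(np.c_[u,v]).reshape(-1,1,2),im["K"],np.array(im["D"]))[:,0]
    return (np.c_[n,np.ones(len(n))]*im["depth"][v,u][:,None])@im["wfc"][:3,:3].T+im["wfc"][:3,3]
def down(yaw):  # tool z down, tool y (closing line) at angle yaw in world
    y=np.array([np.cos(yaw),np.sin(yaw),0]); z=np.array([0,0,-1.])
    return R.from_matrix(np.c_[np.cross(y,z),y,z]).as_quat()
E
python3 - <<'E'
from h import *
im=shot("top"); px=im["pixels"]; hsv=cv2.cvtColor(px,cv2.COLOR_RGB2HSV)
cv2.imwrite("pics/topzoom.png",cv2.resize(px[150:260,180:460,::-1],None,fx=2.8,fy=2.8,interpolation=cv2.INTER_CUBIC))
def box(m,roi,z,name):
    k=np.zeros(m.shape,np.uint8);x0,x1,y0,y1=roi;k[y0:y1,x0:x1]=m[y0:y1,x0:x1]
    c=max(cv2.findContours(k,cv2.RETR_EXTERNAL,cv2.CHAIN_APPROX_NONE)[0],key=cv2.contourArea)
    p=plane(im,c[:,0],z); rc=cv2.minAreaRect(np.float32(p[:,:2]*1000)); print(name,rc)
H,S,V=cv2.split(hsv)
box(((H>95)&(H<115)&(S>120)).astype(np.uint8)*255,(265,345,175,255),.003,"mat")
box((V<60).astype(np.uint8)*255,(186,234,188,236),.014,"disc")
print(px[150:260:10,385],px[212,[190,230,240,355,410,383]],px[240,360])
for n,(u,v) in dict(amber=(367,215),dropper=(397,228),cast=(384,207),rack=(383,230)).items():
    print(n,plane(im,[(u,v)],0.)[0].round(3), im["depth"][v,u])
m=np.zeros((400,640),bool);m[175:255,340:420]=1
P=cloud(im,m)
for a,b in((.03,.07),(.07,.1),(.1,.13),(.015,.024)):
    q=P[(P[:,2]>a)&(P[:,2]<b)];print(a,len(q),q.mean(0).round(3))
E
```

```text
mat ((501.55120849609375, -170.25775146484375), (110.9031753540039, 110.75680541992188), 2.949761152267456)
disc ((504.267822265625, 11.936988830566406), (76.64557647705078, 36.44278335571289), 3.538728713989258)
[[174 175 169]
 [175 175 169]
 [174 175 168]
 [163 162 157]
 [108 111 109]
 [120 122 120]
 [159 155 141]
 [120 124 121]
 [ 84  87  91]
 [ 60  67  86]
 [173 173 168]] [[ 60  61  60]
 [114 117 113]
 [172 171 166]
 [120 122 120]
 [147 149 144]
 [159 155 137]] [149 150 145]
amber [ 0.502 -0.307  0.   ] 0.0
dropper [ 0.474 -0.371  0.   ] 0.94333607
cast [ 0.52  -0.344  0.   ] 1.0439429
rack [ 0.469 -0.341  0.   ] 1.031611
0.03 319 [ 0.52  -0.335  0.041]
0.07 305 [ 0.466 -0.325  0.08 ]
0.1 151 [ 0.469 -0.328  0.11 ]
0.015 253 [ 0.523 -0.343  0.019]
```

View pics/topzoom.png

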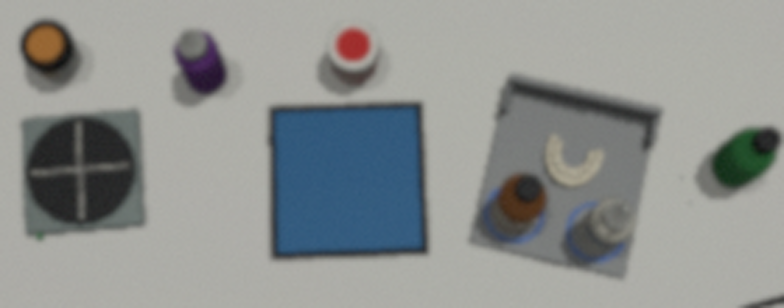

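Mat centre is near (0.502,-0.170), and the rack is turned about -0.2 rad, with the amber at the left ring and the dropper at the right. I'll take a wrist view over the rack for precision.

```bash
python3 - <<'E'
from h import *
r.move_to([0.455,-0.335,0.27],down(np.pi/2-0.2)); print(r.current_t(),r.current_tool_pos(),r.current_q())
im=shot("wrist"); cv2.imwrite("pics/w1.png",im["pixels"][:,:,::-1]); import pickle; pickle.dump(im,open("pics/w1.pkl","wb"))
E
```

```text
3.2333 [ 0.45533046 -0.33450513  0.27000039] [-7.16025994e-01  3.61484649e-01  1.59294531e+00  7.88041158e-05
  1.18718805e+00 -2.08763677e+00]
```

View pics/w1.png

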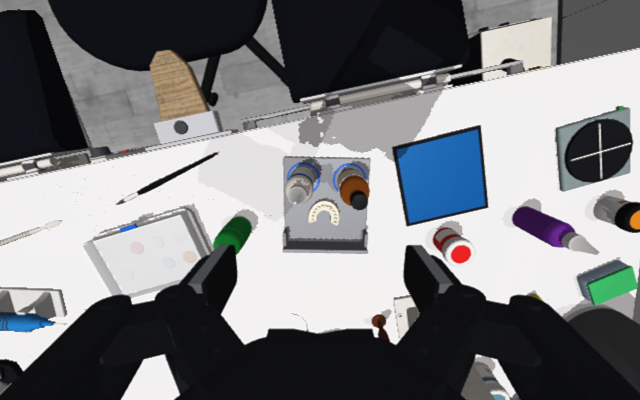

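The wrist view is clear: rack front corners near (284,157) and (369,157), dropper nozzle tip (296,198), amber cap (358,200), cast (325,214), mat and plate at the right. I'll compute rack pose, bottle axes, cast, mat and plate.

```bash
python3 - <<'E'
from h import *
import pickle
im=pickle.load(open("pics/w1.pkl","rb")); px=im["pixels"]; H,S,V=cv2.split(cv2.cvtColor(px,cv2.COLOR_RGB2HSV))
def con(m,roi):
    k=np.zeros(m.shape,np.uint8);x0,x1,y0,y1=roi;k[y0:y1,x0:x1]=m[y0:y1,x0:x1]*255
    k=cv2.morphologyEx(k,cv2.MORPH_CLOSE,np.ones((3,3)))
    return max(cv2.findContours(k,cv2.RETR_EXTERNAL,cv2.CHAIN_APPROX_NONE)[0],key=cv2.contourArea)[:,0]
def rect(c,z,n): 
    rc=cv2.minAreaRect(np.float32(plane(im,c,z)[:,:2]*1000)); print(n,np.round(rc[0],1),np.round(rc[1],1),round(rc[2],1)); return rc
rect(con((H>95)&(H<115)&(S>120),(385,495,120,230)),.003,"mat")
d=con(V<60,(560,636,100,188)); e=cv2.fitEllipse(np.float32(plane(im,d,.014)[:,:2]*1000)); print("disc",e)
# rack front edge + base
g=(S<50)&(V<200)
rc=con(g,(270,385,145,235)); P=plane(im,rc,.006); rect(rc,.006,"rackall")
print("front corners",plane(im,[(284,157),(369,157)],.006).round(4))
C=cloud(im,np.pad(np.ones((110,110),bool),((150,140),(270,260))))
yaw=-0.2
ring=(H>100)&(H<122)&(S>90)
for roi,n in(((280,325,155,200),"dropring"),((330,375,155,205),"ambring")):
    k=np.zeros_like(ring);k[roi[2]:roi[3],roi[0]:roi[1]]=ring[roi[2]:roi[3],roi[0]:roi[1]];v,u=np.nonzero(k)
    q=plane(im,np.c_[u,v],.006);print(n,len(q),q.min(0).round(3),q.max(0).round(3))
# cast outline at mid height
c=con((S>15)&(S<80)&(V>150)&(H<40),(300,345,195,232)); rect(c,.018,"cast")
rt=C[(C[:,2]>.017)&(C[:,2]<.03)]
for a,b in((.118,.13),(.105,.114),(.04,.07)):
    q=C[(C[:,2]>a)&(C[:,2]<b)]
    for s in(1,-1):
        t=q[(q[:,1]+.335)*s>0]
        if len(t): print(a,s,len(t),t.mean(0).round(4),t.min(0).round(3),t.max(0).round(3))
cv2.imwrite("pics/w1z.png",cv2.resize(px[140:265,270:385,::-1],None,fx=4.8,fy=4.8,interpolation=cv2.INTER_CUBIC))
E
```

```text
mat [ 499.5 -171.6] [112.3 112.2] 2.8
disc ((500.7684020996094, 29.605619430541992), (81.60492706298828, 85.13798522949219), 162.7424774169922)
rackall [ 492.1 -336.5] [123.7 115.9] 78.6
front corners [[ 0.4268 -0.3808  0.006 ]
 [ 0.4497 -0.2674  0.006 ]]
dropring 166 [ 0.438 -0.384  0.006] [ 0.481 -0.339  0.006]
ambring 137 [ 0.452 -0.322  0.006] [ 0.487 -0.276  0.006]
cast [ 511.1 -342.2] [43.4 33. ] 73.7
0.118 -1 33 [ 0.4587 -0.3627  0.1216] [ 0.456 -0.366  0.118] [ 0.461 -0.36   0.125]
0.105 1 247 [ 0.4753 -0.2998  0.1104] [ 0.467 -0.309  0.105] [ 0.485 -0.291  0.113]
0.105 -1 73 [ 0.4567 -0.3615  0.1091] [ 0.452 -0.369  0.105] [ 0.465 -0.356  0.114]
0.04 1 189 [ 0.4625 -0.3034  0.0572] [ 0.458 -0.318  0.04 ] [ 0.485 -0.283  0.07 ]
0.04 -1 124 [ 0.4471 -0.3572  0.0568] [ 0.443 -0.374  0.04 ] [ 0.46  -0.347  0.07 ]
```

View pics/w1z.png

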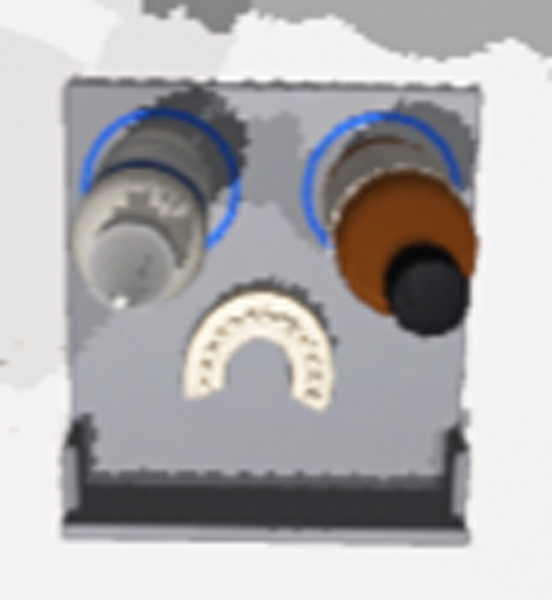

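Rack origin ≈ (0.512,-0.339), yaw -0.199. The rings computed from it match the blue ring extents, and the bottle tops sit over them: dropper (0.460,-0.362) z≈0.124, amber (0.4745,-0.2995) z≈0.111. Sizes and heights are consistent with the given dimensions. Moving the dropper first.

```bash
cat >> h.py <<'E'
YAW=-0.199; Q=down(np.pi/2+YAW); U=np.array([-np.sin(YAW),np.cos(YAW)]) # rack y
MAT=np.array([.5005,-.171])
ZP=.23
DR=dict(pick=np.array([.4600,-.3620]),z=.081,op=.55,mat=MAT-.032*U+[-.005,0])
AM=dict(pick=np.array([.4747,-.2995]),z=.069,op=.60,mat=MAT+.032*U+[-.005,0])
def L(xy,z,v=.15): r.move_linear([*xy,z],Q,vel=v)
def st(t): print(t,round(r.current_t(),1),np.round(r.current_tool_pos(),4),"op",round(r.current_opening(),3),"F",np.round(r.current_contact_force(),1),"ff",np.round(r.current_finger_force(),1))
def transfer(b,a,za,c,zc):
    r.set_gripper(b["op"]); L(a,ZP,.25); L(a,za,.1); st("at"); r.set_gripper(0,30); st("gripped")
    L(a,za+.02,.05); st("lift"); L(a,ZP,.15); L(c,ZP,.15); L(c,zc+.02,.12); L(c,zc,.04); st("down")
    r.set_gripper(b["op"]); st("open"); L(c,ZP,.12)
E
python3 - <<'E'
from h import *
transfer(DR,DR["pick"],DR["z"],DR["mat"],DR["z"]-.002)
im=shot("wrist"); cv2.imwrite("pics/w2.png",im["pixels"][:,:,::-1])
E
```

```text
at 5.7 [ 0.4602 -0.3622  0.0815] op 0.546 F [ 0.5 -0.4  0.2] ff 0.0
gripped 6.0 [ 0.4602 -0.3621  0.0815] op 0.329 F [1.  1.8 4.5] ff 30.0
lift 6.6 [ 0.46   -0.362   0.1011] op 0.325 F [-0.4 -1.  -0.2] ff 29.3
down 10.7 [ 0.4891 -0.2023  0.0787] op 0.325 F [ 0.5 -0.5 -1.1] ff 29.3
open 11.0 [ 0.4892 -0.2024  0.079 ] op 0.551 F [0.4 0.1 0.4] ff 0.0
```

View pics/w2.png

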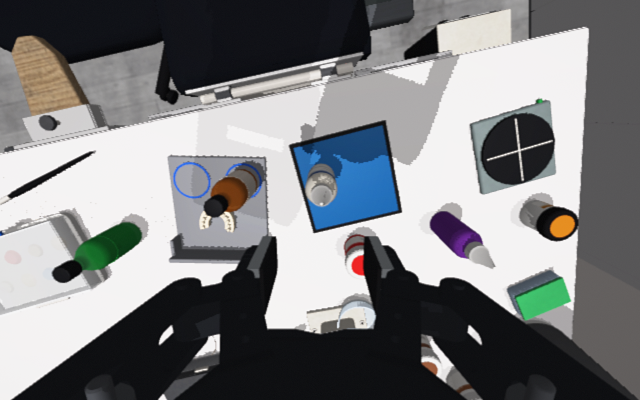

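The dropper stands upright on the mat at (321,185), and its ring at (192,180) is empty. Now the amber.

```bash
python3 - <<'E'
from h import *
transfer(AM,AM["pick"],AM["z"],AM["mat"],AM["z"]-.002)
L([.44,-.25],.27,.2)
im=shot("wrist"); px=im["pixels"]; cv2.imwrite("pics/w3.png",px[:,:,::-1])
import pickle; pickle.dump(im,open("pics/w3.pkl","wb"))
E
```

```text
at 15.0 [ 0.4749 -0.2996  0.0695] op 0.598 F [-0.1 -0.4 -0.1] ff 0.0
gripped 15.3 [ 0.475  -0.2995  0.0695] op 0.408 F [0.3 2.3 5.6] ff 29.5
lift 15.8 [ 0.4747 -0.2995  0.0892] op 0.408 F [ 0.6 -0.5 -1.5] ff 29.8
down 20.2 [ 0.5017 -0.1396  0.0667] op 0.408 F [-0.7 -0.6 -0.4] ff 29.7
open 20.5 [ 0.5019 -0.1397  0.067 ] op 0.6 F [ 0.2  0.  -0.2] ff 0.0
```

View pics/w3.png

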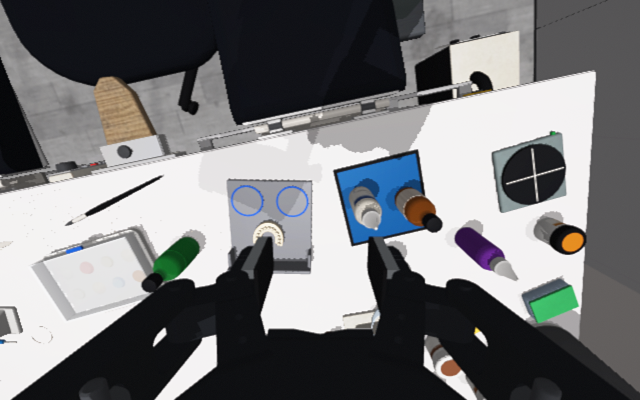

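Both bottles stand on the mat, at (366,205) and (415,208). I'll take a closer look at the cast, with rings and plate in view, to get its centre and yaw.

```bash
python3 - <<'E'
from h import *
L([.415,-.325],.17,.2); r.set_gripper(1.0)
im=shot("wrist"); px=im["pixels"]; H,S,V=cv2.split(cv2.cvtColor(px,cv2.COLOR_RGB2HSV)); 
def con(m): return max(cv2.findContours(cv2.morphologyEx(m.astype(np.uint8)*255,cv2.MORPH_CLOSE,np.ones((3,3))),cv2.RETR_EXTERNAL,cv2.CHAIN_APPROX_NONE)[0],key=cv2.contourArea)[:,0]
roi=np.zeros(H.shape,bool); c=im["camera_from_world"] if "camera_from_world" in im else np.linalg.inv(im["wfc"])
p=im["K"]@(c[:3,:3]@np.array([.512,-.341,.015])+c[:3,3]); u,v=(p[:2]/p[2]).astype(int); print(u,v)
roi[v-55:v+55,u-65:u+65]=1
k=con(roi&(S>15)&(V>130)&(H<40))
for z in(.016,.021):
    rc=cv2.minAreaRect(np.float32(plane(im,k,z)[:,:2]*1000)); print(z,rc)
C=cloud(im,roi&(S>15)&(V>130)&(H<40)); print(C.mean(0),np.percentile(C,[5,50,95],axis=0).round(4))
Ry=np.array([[np.cos(YAW),np.sin(YAW)],[-np.sin(YAW),np.cos(YAW)]]); b=(C[:,:2]-[.5118,-.339])@Ry.T; print("rackframe",b.min(0),b.max(0))
# rings
for s in(1,-1):
    q=np.array([.5118,-.339])-.045*np.array([np.cos(YAW),np.sin(YAW)])+s*.032*U
    w=im["K"]@(c[:3,:3]@np.array([*q,.006])+c[:3,3]); a,b2=(w[:2]/w[2]).astype(int)
    m=np.zeros_like(roi); m[max(b2-50,0):b2+50,a-50:a+50]=1; vv,uu=np.nonzero(m&(H>100)&(H<125)&(S>90)); e=cv2.fitEllipse(np.float32(plane(im,np.c_[uu,vv],.006)[:,:2]*1000)); print("ring",s,q,e[:2])
cv2.drawContours(px,[k],-1,(255,0,0),1); cv2.imwrite("pics/w4.png",px[:,:,::-1])
E
```

```text
324 276
0.016 ((512.023193359375, -342.0824890136719), (43.39588928222656, 34.725120544433594), 71.85022735595703)
0.021 ((509.00067138671875, -341.5491638183594), (42.60654067993164, 34.093505859375), 71.85014343261719)
[ 0.51214961 -0.34150835  0.01598752] [[ 0.4991 -0.3627  0.0062]
 [ 0.5111 -0.3374  0.016 ]
 [ 0.5286 -0.3251  0.0203]]
rackframe [-0.01632968 -0.02517893] [0.02718314 0.0181625 ]
ring 1 [ 0.47401414 -0.29873552] ((472.4593200683594, -311.0032958984375), (45.4849739074707, 85.81481170654297))
ring -1 [ 0.46136203 -0.36147246] ((463.88653564453125, -349.7171630859375), (43.66741943359375, 78.67562103271484))
```

View pics/w4.png

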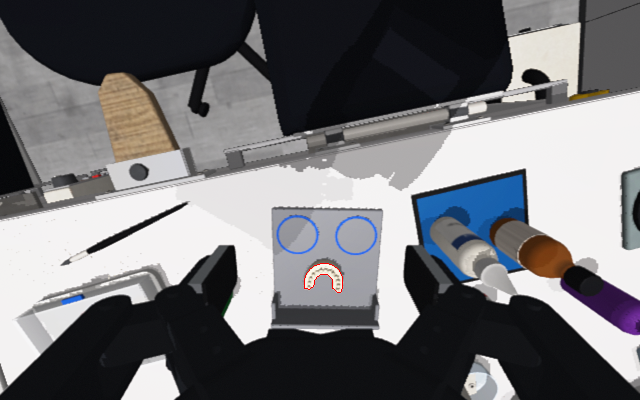

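The cast outline is at (323,277), centre ≈ (0.511,-0.342), 43 x 34 mm, yaw ≈ -0.3. Grasping it with a guarded descent.

```bash
cat >> h.py <<'E'
CY=-.3; QC=down(np.pi/2+CY); CG=np.array([.004*np.cos(CY),.004*np.sin(CY)]); CAST=np.array([.511,-.342])
def LC(xy,z,v=.15): r.move_linear([*xy,z],QC,vel=v)
E
python3 - <<'E'
from h import *
LC(CAST+CG,ZP,.2); r.set_gripper(.75); LC(CAST+CG,.06,.12)
for z in(.045,.038,.034,.031):
    LC(CAST+CG,z,.03); st("down")
    if r.current_contact_force()[2]>4: break
z=r.current_tool_pos()[2]; r.set_gripper(0,30); st("grip")
if .42<r.current_opening()<.6:
    LC(CAST+CG,z+.03,.04); st("lift"); LC(CAST+CG,ZP,.15); st("up"); LC([.42,-.02],.24,.2)
    im=shot("wrist"); px=im["pixels"]; cv2.imwrite("pics/w5.png",px[:,:,::-1])
    import pickle; pickle.dump(im,open("pics/w5.pkl","wb"))
E
```

```text
down 27.4 [ 0.5148 -0.3432  0.0449] op 0.748 F [-0.1  0.9  0. ] ff 0.0
down 27.8 [ 0.5147 -0.3431  0.0378] op 0.75 F [ 0.9 -0.3 -0.2] ff 0.0
down 28.1 [ 0.5147 -0.3431  0.0338] op 0.747 F [ 0.4 -0.  -0.3] ff 0.0
down 28.3 [ 0.5148 -0.3431  0.0308] op 0.752 F [ 0.5 -0.2  0.3] ff 0.0
grip 28.7 [ 0.5149 -0.3433  0.0313] op 0.478 F [-1.3  0.9  3.8] ff 30.0
lift 29.6 [ 0.5147 -0.3431  0.0606] op 0.474 F [ 0.1 -0.4 -1. ] ff 30.3
up 30.8 [ 0.5145 -0.3429  0.229 ] op 0.474 F [ 0.2 -0.5 -0.7] ff 30.3
```

View pics/w5.png

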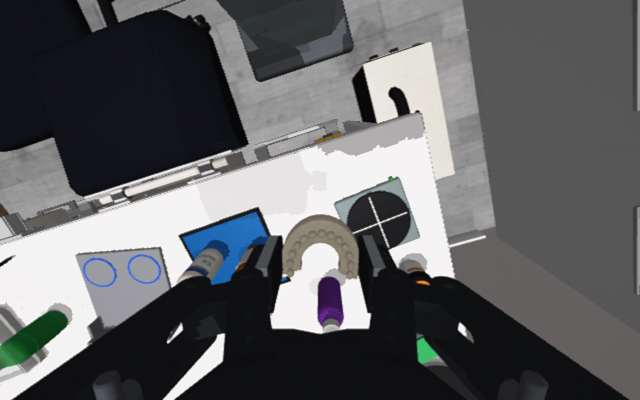

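The cast is held level between the pads at (320,245). The disc cross is at about (379,220). I'll measure the disc, and the cast's offset in the grip.

```bash
python3 - <<'E'
from h import *
import pickle
im5=pickle.load(open("pics/w5.pkl","rb"))
for f,roi in(("w1",(560,636,100,188)),("w3",(500,570,140,208)),("w5",(340,415,190,254))):
    im=pickle.load(open(f"pics/{f}.pkl","rb")); V=im["pixels"].max(2); x0,x1,y0,y1=roi
    m=np.zeros(V.shape,np.uint8); m[y0:y1,x0:x1]=(V[y0:y1,x0:x1]<60)*255
    m=cv2.morphologyEx(m,cv2.MORPH_CLOSE,np.ones((5,5)))
    c=max(cv2.findContours(m,cv2.RETR_EXTERNAL,cv2.CHAIN_APPROX_NONE)[0],key=cv2.contourArea)[:,0]
    e=cv2.fitEllipse(np.float32(plane(im,c,.014)[:,:2]*1000)); print(f,np.round(e[0],1),np.round(e[1],1))
    w=m.copy()*0; w[y0:y1,x0:x1]=255
print("cross",plane(im5,[(379,220)],.014))
im=im5; H,S,V=cv2.split(cv2.cvtColor(im["pixels"],cv2.COLOR_RGB2HSV))
m=np.zeros(V.shape,bool); m[205:285,275:365]=1
C=cloud(im,m&(S>15)&(V>80)); C=C[C[:,2]>.15]
T=np.array([.42,-.02]); ex=np.array([np.cos(CY),np.sin(CY)]); ey=np.array([-np.sin(CY),np.cos(CY)])
b=np.c_[(C[:,:2]-T)@ex,(C[:,:2]-T)@ey,C[:,2]]; print(len(b),np.percentile(b,[1,5,50,95,99],axis=0).round(4))
E
```

```text
w1 [500.8  29.6] [81.6 85.1]
w3 [500.6  30.5] [81.3 83.8]
w5 [500.8  33.3] [78.8 85.5]
cross [[0.49826818 0.03387958 0.014     ]]
2890 [[-0.0197 -0.0223  0.2173]
 [-0.0187 -0.0203  0.2201]
 [-0.0074 -0.0018  0.2247]
 [ 0.0096  0.0158  0.229 ]
 [ 0.012   0.0176  0.2297]]
```

Disc centre ≈ (0.500,0.032) and the cast offset in the grip is -4 mm, as planned. Placing.

```bash
python3 - <<'E'
from h import *
p=np.array([.500,.032])+CG
LC(p,.15,.2); LC(p,.06,.12); LC(p,.0405,.03); st("down")
r.set_gripper(.75); st("open"); LC(p,.10,.08); LC([.40,.01],.24,.2); r.set_gripper(1.0)
im=shot("wrist"); px=im["pixels"]; cv2.imwrite("pics/w6.png",px[:,:,::-1])
import pickle; pickle.dump(im,open("pics/w6.pkl","wb"))
E
```

```text
down 35.2 [0.5039 0.0308 0.0405] op 0.476 F [ 0.7 -0.  -0.3] ff 30.3
open 35.6 [0.5039 0.0308 0.0406] op 0.749 F [ 0.2  0.6 -0. ] ff 0.0
```

View pics/w6.png

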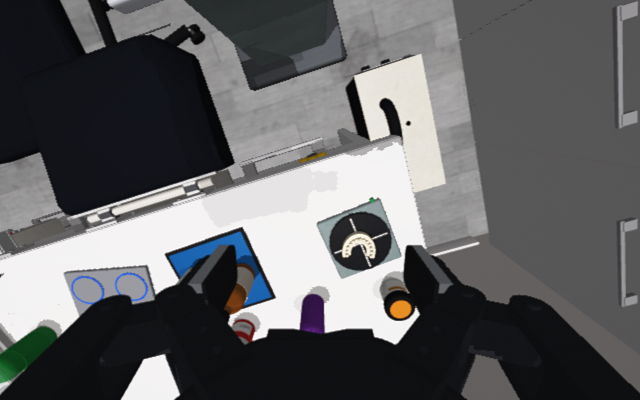

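The cast lies teeth up on the disc, at about (359,246). I'll check its offset from the disc in this picture.

```bash
python3 - <<'E'
from h import *
import pickle
im=pickle.load(open("pics/w6.pkl","rb")); px=im["pixels"]; H,S,V=cv2.split(cv2.cvtColor(px,cv2.COLOR_RGB2HSV))
big=lambda m: max(cv2.findContours(m,cv2.RETR_EXTERNAL,cv2.CHAIN_APPROX_NONE)[0],key=cv2.contourArea)[:,0]
roi=np.zeros(V.shape,bool); roi[195:280,312:405]=1
d=cv2.morphologyEx((roi&(V<60)).astype(np.uint8)*255,cv2.MORPH_CLOSE,np.ones((7,7)))
e=cv2.fitEllipse(np.float32(cv2.convexHull(np.float32(plane(im,big(d),.014)[:,:2]*1000)))); print("disc",e)
roi[:]=0; roi[225:275,335:385]=1
k=big((roi&(S>12)&(V>120)&(H<40)).astype(np.uint8)*255); print("cast",cv2.minAreaRect(np.float32(plane(im,k,.026)[:,:2]*1000)))
cv2.drawContours(px,[k],-1,(255,0,0),1); cv2.imwrite("pics/w6z.png",cv2.resize(px[180:300,290:420,::-1],None,fx=4.5,fy=4.5,interpolation=cv2.INTER_CUBIC))
E
```

```text
disc ((500.114013671875, 32.8055419921875), (81.32044982910156, 83.57796478271484), 77.6687240600586)
cast ((498.8691711425781, 29.515058517456055), (44.590599060058594, 34.829898834228516), 70.64283752441406)
```

View pics/w6z.png

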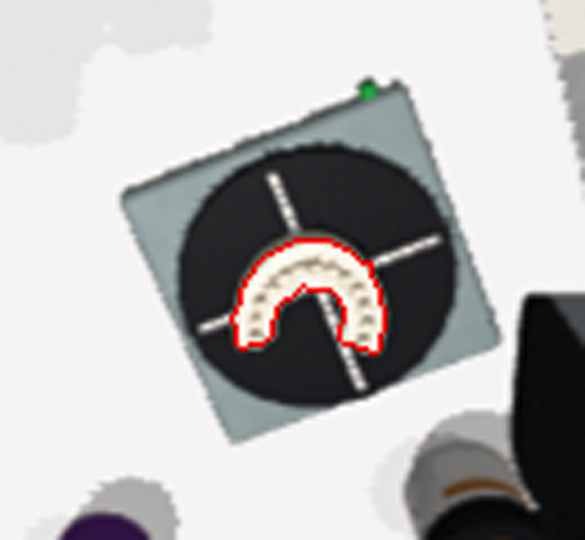

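The cast is about 3.5 mm from the plate centre (red outline inside the disc, limit 12 mm). Returning both bottles.

```bash
python3 - <<'E'
from h import *
for b in(AM,DR): transfer(b,b["mat"],b["z"]-.003,b["pick"],b["z"]+.001)
L([.455,-.335],.27,.2)
im=shot("wrist"); px=im["pixels"]; cv2.imwrite("pics/w7.png",px[:,:,::-1])
C=cloud(im,np.pad(np.ones((110,110),bool),((150,140),(270,260))))
for a,b in((.118,.13),(.105,.114),(.04,.07)):
    q=C[(C[:,2]>a)&(C[:,2]<b)]
    for s in(1,-1):
        t=q[(q[:,1]+.335)*s>0]
        if len(t): print(a,s,len(t),t.mean(0).round(4))
st("end")
E
```

```text
at 41.0 [ 0.5018 -0.1397  0.0661] op 0.6 F [-0.   0.3 -0.8] ff 0.0
gripped 41.3 [ 0.5021 -0.1396  0.0663] op 0.412 F [1.1 2.7 4.6] ff 29.5
lift 41.8 [ 0.5018 -0.1397  0.0862] op 0.408 F [ 0.8  0.  -1. ] ff 29.7
down 46.1 [ 0.4746 -0.2995  0.0697] op 0.412 F [ 0.  -0.4  0.1] ff 29.7
open 46.5 [ 0.4747 -0.2995  0.0701] op 0.595 F [ 0.4 -0.4 -0.8] ff 0.0
at 50.4 [ 0.4894 -0.2025  0.0785] op 0.549 F [ 1.2 -0.1 -0.3] ff 0.0
gripped 50.7 [ 0.4893 -0.2025  0.0784] op 0.325 F [-0.9  0.4  4.8] ff 31.7
lift 51.2 [ 0.4892 -0.2024  0.0982] op 0.325 F [-0.3 -0.5 -0.5] ff 31.3
down 55.3 [ 0.4599 -0.362   0.0817] op 0.323 F [-0.3 -0.4 -1.4] ff 31.3
open 55.7 [ 0.46   -0.362   0.0821] op 0.55 F [ 0.8  0.5 -0.3] ff 0.0
0.118 -1 35 [ 0.4586 -0.3626  0.1216]
0.105 1 244 [ 0.4747 -0.2995  0.1105]
0.105 -1 76 [ 0.4568 -0.3618  0.1091]
0.04 1 191 [ 0.4621 -0.3029  0.0568]
0.04 -1 128 [ 0.4475 -0.3567  0.0565]
end 57.5 [ 0.4549 -0.335   0.2694] op 0.554 F [ 0.4 -0.  -0.3] ff 0.0
```

View pics/w7.png

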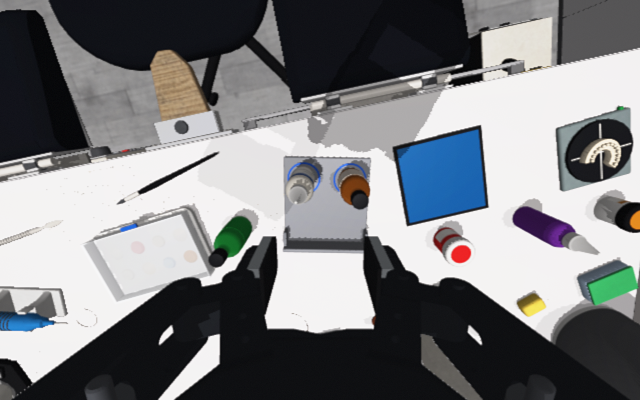

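Both bottles stand on their rings at (302,183) and (353,185), within 1 mm of the start readings. The cast is on the disc at (602,152), and the jars haven't moved. Handing in.

```bash
python3 -c "
from cell import r
print(r.hand_in())"
```

```text
the job is handed in; nothing more can be done
None
```

I handed the job in at about 58 s: the cast lies teeth up about 3.5 mm from the plate's centre, both bottles stand upright on their own rings within about 1 mm of their start readings, and the jars look undisturbed; the hand-in gave no verdict.

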